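Find, tighten and tag the loose clamp lever on the soldering jig

ROBOT

A 6-joint arm with a two-finger parallel gripper is mounted at the origin on the work surface. World frame = base frame: x ahead of the robot, y to its left, z up, the work surface at z = 0. Lengths are in m, angles in rad, forces in N, time in s.
With the tool pointing down it reaches from about 0.25 to 0.775 m from the base axis. Payload 8.9 kg.
Tool frame: the origin (TCP) lies midway between the tips of the shut fingers; the grasp point (between the pads) lies 19 mm behind it; z points along the fingers, y is the line along which they close (so a half turn about z gives the same grasp; the last joint's range is limited). The gripper opens to 85 mm and grips with 20 to 120 N. Pads are 22 mm wide; open, the fingers measure 114 mm over their backs; the gripper's body (76 mm by 85 mm) begins 54 mm behind the grasp point. The pads swing forward as they close: fully open they stand 13 mm farther back than shut.
Start: joints at [1.093, 0.291, -0.153, 1.127, 0, 1.431], TCP at [0.174, 0.495, 0.231] pointing down, gripper open.
Joint ranges: [-2.52, 2.52], [-0.91, 1.74], [-1.3, 1.37], [-1.96, 2.02], [-1.52, 1.47], [-3.14, 3.14]. Speed limits (rad/s): [2.22, 2.22, 2.79, 3.14, 3.14, 3.14].

INTERFACE

Orientations are given as a unit quaternion [w, x, y, z].
In Python, from plant import ctrl gives the robot as it stands.
- The arm moves only by the tool step_arm, never from a script. Its arguments are lists of equal length, an entry for each row: "translation": the shift along the tool's x, y, z each as a share of 1 m, from -1 to 1, a list of three; "rot": the turn, a rotation vector about the tool's x, y, z each as a share of 0.5 rad, from -1 to 1, a list of three. A call has 1 to 5 rows; each row is the pose to reach, as a shift and turn from the pose commanded when the call began, along the tool's axes at that moment; what a row does not reach only later rows make up. A row lasts 1/10 s, in which the tool goes at most 50 mm and 8.59 degrees, less where a joint would pass 70% of its speed; a pose out of reach is approached as far as the arm can. A call with a number of a shift or a turn outside -1 to 1 is refused whole. A call with a gripper value outside its range is refused whole. "grip" is the opening, from -1 (shut) to 1 (fully open), set as the call begins (left out, the last holds). The fingers move at their own pace and stop on an object; "grip_force" is the grip in N (left out, the last holds). Time passes only in rows, so rows that repeat a pose let the fingers close. It gives the time, the measured TCP pose, the force, the opening and the grip force at its end, in the units of the state.
- ctrl.read_state(): the state, without advancing time (a new reading comes with each control period).
- ctrl.get_image(name): name is "scene" or "top"; returns the picture (420x560x3 uint8, red, green, blue); there is no depth.
- ctrl.calibration(name): a dict with "intrinsics" (3x3 intrinsics, pixels), "rvec" (rotation vector, rad) and "tvec" (3), from world to camera coordinates, as OpenCV has them. Camera axes: x right, y down, z forward; pixel columns grow to the right and rows downward; lengths in m; the calibration is good to about 2 mm. A picture is of the moment at which its call begins. calibration takes no time and is no camera call.
- ctrl.finish_job(): hands the job in; it is judged then, once.
The state is a dict: "time": time; "joint_positions": joint angles; "joint_velocities": joint speeds; "effort": joint torques, N m; "ee_pos": TCP position; "tcp_rot": TCP orientation; "contact_force": force on the tool from outside, world axes, zero at the start; "torque": the same for the moment, N m; "gripper_width": opening from 0.0 (shut) to 1.0 (fully open); "grip_force": force on a finger pad.
Only numpy, scipy, OpenCV 4.12 (cv2) and the standard library are available. Lean on these libraries where they do the work, as an engineer would, in place of code of your own. Each camera call takes 0.05 s, during which the arm holds its last target. There are 200 camera calls.

TASK

One of the three clamp levers on the soldering jig has come loose: try them clockwise (seen from above) with a light push, without forcing the tight ones, and turn the loose one clockwise until it is fully home against its stop. Then flag it: hang the aluminium tag astride the bar above the shield, in the bay over that lever, and let go of it. Leave the cutters, the spool and the jar where they are.

Things in the scene. Friction and masses are not known exactly. Their poses are not given: they have to be found in the camera images.
- jig: Jig: grooved aluminium plate 220 x 440 x 30 mm fixed on the bench; origin at the centre of its underside, x away from the robot, y along its 440 mm length, yaw within 12 degrees. Three identical clamp levers stand on it in a row along y, 130 mm apart. Square posts 16 mm wide at y = -200 and +200, x = 20 mm, rise to 285 mm and carry a clear shield and, above it, a bar.
- shield_edge (a point): Middle of the front edge (robot's side) of the level clear shield with thin aluminium edges that roofs the levers: 180 mm above the bench at this point, 15 mm thick over all (underside 175 mm), reaching 164 mm back along the jig's x and 195 mm to either side. Reach the lever ends under this edge from the robot's side, the tool leaning 30 to 40 degrees.
- tag: Tag: plain aluminium saddle (upside-down U with a grip fin), 100 mm high, 0.09 to 0.17 kg, standing loose on its legs. Origin under its centre, z up. Legs 62 mm high, 44 mm wide along its y, 23 mm clear between them along its x (31 mm outside); roof 60 to 65 mm up; fin 10 mm thick along x, 40 mm along y, 65 to 100 mm up. It hangs with a leg on each side of the bar, its y along the bar.
- tag_center (a point): Centre of the tag, half-way up: 50 mm above the feet of its legs, 10 mm below the underside of its roof, 32 mm below the middle of its fin. Axes as the tag's. Hanging, it lies about 3 mm below the bar's axis.
- lever_left (a joint): Turn of the left-hand (+y of the jig) lever, rad: 0 at the start, growing clockwise seen from above (its end moves to the jig's +y). A tight lever gives under 0.1 when pushed. The one loose lever breaks away at 0.25 N m (3 N at its grip point), drags evenly, stays where left and meets its firm stop at 0.70. Try with about 10 N; over 45 N is forcing.
- hub_left (a point): Point on the turning axis of the left-hand (+y of the jig) lever, 95 mm above the bench (the level of the lever's end). Axes as the jig's. The foot is 60 mm across, up to 58 mm above the bench; the hub is 34 mm across.
- grip_left (a point): Where to push the left-hand (+y of the jig) lever: centre line of its black round handle (18 mm thick), 95 mm above the bench, 80 mm from the turning axis; its round end is 24 mm farther out. All levers start pointing to the robot, swung 0.35 rad to the jig's -y side. It turns with the lever; its -x axis points outward.
- bay_left (a point): Centre of the bar's bay over the left-hand (+y of the jig) lever, on the axis of the bar (round steel, 14 mm diameter, level, along y), 270 mm above the bench. Axes as the jig's. Dark collars (28 mm diameter, 8 mm wide) midway between bays part them; 80 mm free below the bar.
- lever_mid (a joint): Turn of the middle lever, rad: 0 at the start, growing clockwise seen from above (its end moves to the jig's +y). A tight lever gives under 0.1 when pushed. The one loose lever breaks away at 0.25 N m (3 N at its grip point), drags evenly, stays where left and meets its firm stop at 0.70. Try with about 10 N; over 45 N is forcing.
- hub_mid (a point): Point on the turning axis of the middle lever, 95 mm above the bench (the level of the lever's end). Axes as the jig's. The foot is 60 mm across, up to 58 mm above the bench; the hub is 34 mm across.
- grip_mid (a point): Where to push the middle lever: centre line of its black round handle (18 mm thick), 95 mm above the bench, 80 mm from the turning axis; its round end is 24 mm farther out. All levers start pointing to the robot, swung 0.35 rad to the jig's -y side. It turns with the lever; its -x axis points outward.
- bay_mid (a point): Centre of the bar's bay over the middle lever, on the axis of the bar (round steel, 14 mm diameter, level, along y), 270 mm above the bench. Axes as the jig's. Dark collars (28 mm diameter, 8 mm wide) midway between bays part them; 80 mm free below the bar.
- lever_right (a joint): Turn of the right-hand (-y of the jig) lever, rad: 0 at the start, growing clockwise seen from above (its end moves to the jig's +y). A tight lever gives under 0.1 when pushed. The one loose lever breaks away at 0.25 N m (3 N at its grip point), drags evenly, stays where left and meets its firm stop at 0.70. Try with about 10 N; over 45 N is forcing.
- hub_right (a point): Point on the turning axis of the right-hand (-y of the jig) lever, 95 mm above the bench (the level of the lever's end). Axes as the jig's. The foot is 60 mm across, up to 58 mm above the bench; the hub is 34 mm across.
- grip_right (a point): Where to push the right-hand (-y of the jig) lever: centre line of its black round handle (18 mm thick), 95 mm above the bench, 80 mm from the turning axis; its round end is 24 mm farther out. All levers start pointing to the robot, swung 0.35 rad to the jig's -y side. It turns with the lever; its -x axis points outward.
- bay_right (a point): Centre of the bar's bay over the right-hand (-y of the jig) lever, on the axis of the bar (round steel, 14 mm diameter, level, along y), 270 mm above the bench. Axes as the jig's. Dark collars (28 mm diameter, 8 mm wide) midway between bays part them; 80 mm free below the bar.
- cutters: Bystander: red-handled cutters, 170 mm long, lying flat (11 mm high) on the bench; origin at the pivot on the bench.
- spool: Bystander: steel spool, 60 mm across, 56 mm high, standing; origin at the centre of its underside.
- flux: Bystander: amber glass jar, 56 mm across, 100 mm high; origin at the centre of its underside.
There are look-alikes about, which are no part of the job. Of the things that look like the tag, take the one that is farthest to the robot's right at the start.

How it is judged:
On the way, in this order (a step that is already met when the one before it is completed fails the run):
1. the loose lever has been turned clockwise to its stop (value of joint any of lever_left, lever_mid, lever_right above 0.62 rad), for 0.2 s.
2. the tag hangs astride the bar in the bay over that lever, released (((value of joint lever_left above 0.62 rad and x of tag_center in the frame of bay_left between -0.015 and 0.015 m and y of tag_center in the frame of bay_left between -0.04 and 0.04 m and z of tag_center in the frame of bay_left between -0.014 and 0.008 m and angle between tag_center's own z axis and vertical below 0.3 rad and angle between the y axis of tag_center and the y axis of bay_left, either way round below 0.35 rad and contact force between tag and jig above 0.3 N and contact force between tag and the fingers below 0.05 N and linear speed of tag below 0.02 m/s) or (value of joint lever_mid above 0.62 rad and x of tag_center in the frame of bay_mid between -0.015 and 0.015 m and y of tag_center in the frame of bay_mid between -0.04 and 0.04 m and z of tag_center in the frame of bay_mid between -0.014 and 0.008 m and angle between tag_center's own z axis and vertical below 0.3 rad and angle between the y axis of tag_center and the y axis of bay_mid, either way round below 0.35 rad and contact force between tag and jig above 0.3 N and contact force between tag and the fingers below 0.05 N and linear speed of tag below 0.02 m/s) or (value of joint lever_right above 0.62 rad and x of tag_center in the frame of bay_right between -0.015 and 0.015 m and y of tag_center in the frame of bay_right between -0.04 and 0.04 m and z of tag_center in the frame of bay_right between -0.014 and 0.008 m and angle between tag_center's own z axis and vertical below 0.3 rad and angle between the y axis of tag_center and the y axis of bay_right, either way round below 0.35 rad and contact force between tag and jig above 0.3 N and contact force between tag and the fingers below 0.05 N and linear speed of tag below 0.02 m/s))), for 0.3 s.
At the end, for the whole second after the job is handed in: The loose lever is turned at least 0.62 rad; the tag hangs released, at rest, its weight on the bar over that lever: centre within 40 mm along and 15 mm across of the bay's centre, 14 mm below to 8 mm above the axis, upright within 0.3 rad, its y along the bar within 0.35 rad (((value of joint lever_left above 0.62 rad and x of tag_center in the frame of bay_left between -0.015 and 0.015 m and y of tag_center in the frame of bay_left between -0.04 and 0.04 m and z of tag_center in the frame of bay_left between -0.014 and 0.008 m and angle between tag_center's own z axis and vertical below 0.3 rad and angle between the y axis of tag_center and the y axis of bay_left, either way round below 0.35 rad and contact force between tag and jig above 0.3 N and linear speed of tag below 0.02 m/s) or (value of joint lever_mid above 0.62 rad and x of tag_center in the frame of bay_mid between -0.015 and 0.015 m and y of tag_center in the frame of bay_mid between -0.04 and 0.04 m and z of tag_center in the frame of bay_mid between -0.014 and 0.008 m and angle between tag_center's own z axis and vertical below 0.3 rad and angle between the y axis of tag_center and the y axis of bay_mid, either way round below 0.35 rad and contact force between tag and jig above 0.3 N and linear speed of tag below 0.02 m/s) or (value of joint lever_right above 0.62 rad and x of tag_center in the frame of bay_right between -0.015 and 0.015 m and y of tag_center in the frame of bay_right between -0.04 and 0.04 m and z of tag_center in the frame of bay_right between -0.014 and 0.008 m and angle between tag_center's own z axis and vertical below 0.3 rad and angle between the y axis of tag_center and the y axis of bay_right, either way round below 0.35 rad and contact force between tag and jig above 0.3 N and linear speed of tag below 0.02 m/s))); the robot touches nothing.
It fails at once if a lever is forced: pushed with more than 45 N (contact force between any of lever_left, lever_mid, lever_right and the fingers above 45 N or contact force between any of lever_left, lever_mid, lever_right and the arm above 45 N).
It fails at once if the cutters, the spool or the jar is moved by more than 25 mm (distance of any of cutters, spool, flux from where it was at the start of the episode above 0.025 m).
It also fails if it takes over 64 s, if anything falls off the work surface, if the arm or the gripper's body presses on something with over 40 N, if the wrist force passes 120 N, or if a joint passes its speed limit or range.

## Working session

There is one attempt and no reset: what is moved stays moved. The work goes in short steps, Python scripts to look and compute and a tool call to move; the robot and the scene stay as the last step left them, time stands still between calls to the robot, and variables do not carry over. Pictures are saved under pics/ and viewed, at most 10 in all, crops included, and the job is handed in when it is done.

Besides the shell and the picture viewer there is one more tool, called after "Call:" as name(argument=value, ...) on one line, values as JSON. step_arm: Moves the arm, as the interface text tells. Its arguments: {"type":"object","properties":{"translation":{"type":"array"},"rot":{"type":"array"},"grip":{"type":"number"},"grip_force":{"type":"number"}},"required":["translation","rot"]}

```bash
mkdir -p pics; ls
python3 - <<'E'
from plant import ctrl
import cv2,numpy as np
for n in("scene","top"):
    im=ctrl.get_image(n); cv2.imwrite(f"pics/{n}0.png",cv2.cvtColor(im,cv2.COLOR_RGB2BGR))
    c=ctrl.calibration(n); R=cv2.Rodrigues(np.array(c["rvec"],float))[0]
    print(n,np.round(c["intrinsics"],1).tolist(),np.round(-R.T@np.array(c["tvec"]).ravel(),3),np.round(R,3).tolist())
s=ctrl.read_state();print(s)
E
```

```text
pics
scene [[532.3, 0.0, 275.0], [0.0, 532.3, 208.7], [0.0, 0.0, 1.0]] [0.556 0.444 1.173] [[-0.998, 0.062, -0.009], [0.059, 0.875, -0.48], [-0.022, -0.48, -0.877]]
top [[439.7, 0.0, 269.2], [0.0, 439.7, 201.4], [0.0, 0.0, 1.0]] [ 0.424 -0.102  1.319] [[-0.018, -1.0, -0.017], [-0.995, 0.019, -0.094], [0.094, 0.015, -0.995]]
{'time': 0.1, 'joint_positions': array([ 1.09271645e+00,  2.91214998e-01, -1.54066375e-01,  1.12669414e+00,
       -1.99801961e-06,  1.43148681e+00]), 'joint_velocities': array([ 0.00184826, -0.00270535,  0.00113924,  0.00134692, -0.00050677,
       -0.00022145]), 'effort': array([ 1.52143253e-03, -5.37976885e+01,  3.31917965e+01,  9.35207179e-03,
       -1.55074772e-04, -1.43975029e-05]), 'ee_pos': array([0.17428823, 0.49480255, 0.23078859]), 'tcp_rot': array([-1.78175562e-04,  1.68576332e-01,  9.85688426e-01, -5.62026947e-04]), 'contact_force': array([ 0.45264013, -0.01129722,  0.98124408]), 'torque': array([-0.03032161, -0.00255122,  0.00116083]), 'grip_force': 0.0, 'gripper_width': 1.0009645580068245}
```

View pics/scene0.png

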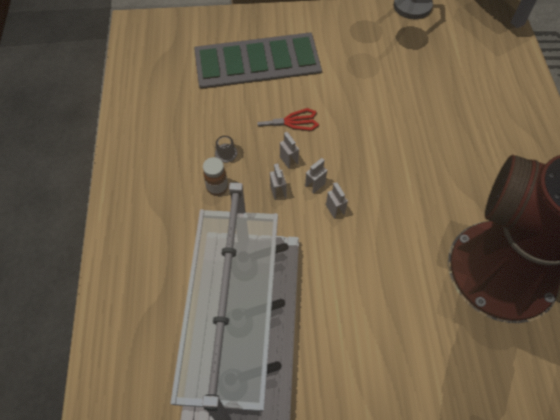

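View pics/top0.png

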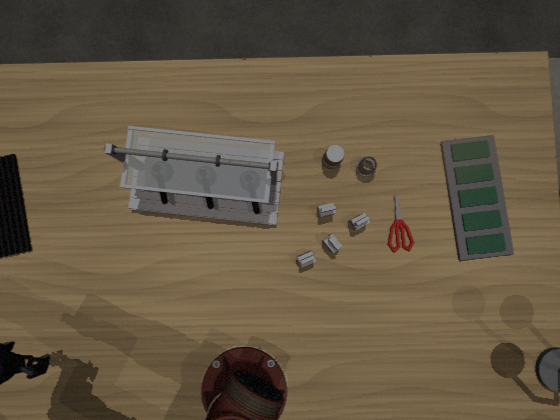

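The scene view shows the jig at lower left, with posts at (236,187) and (210,401), and four tag-like saddles around (280–340,150–200). In the top view, −y is to the right. The saddles there are at (327,210), (360,221), (332,243) and (306,259), so the rightmost, (360,221), is the tag. I'll zoom in for precise pixels.

Run:
```python
import cv2,numpy as np
t=cv2.imread("pics/top0.png")[120:275,95:380]; s=cv2.imread("pics/scene0.png")[120:415,160:360]
t=cv2.resize(t,None,fx=2.8,fy=2.8,interpolation=cv2.INTER_CUBIC); s=cv2.resize(s,None,fx=2,fy=2,interpolation=cv2.INTER_CUBIC)
f=lambda a:cv2.convertScaleAbs(a,alpha=1.5,beta=10)
cv2.imwrite("pics/tc.png",f(t));cv2.imwrite("pics/sc.png",f(s))
```

```text
(no output)
```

View pics/tc.png

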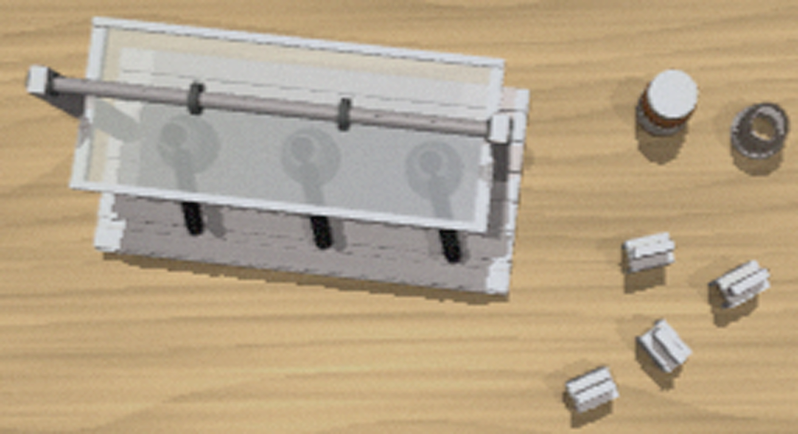

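View pics/sc.png

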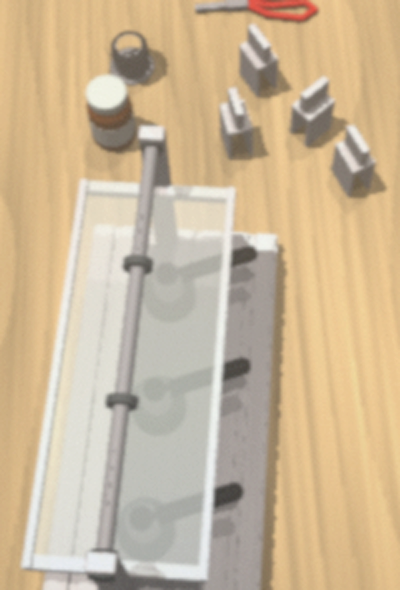

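The crops give matching points in both views: the post tops, lever tips, collars, shield front corners, and the tag fin (top crop (743,284), scene crop (257,42)). Next I'll triangulate and fit the jig pose.

```bash
cat > h.py <<'E'
from plant import ctrl
import cv2,numpy as np
from scipy.spatial.transform import Rotation as Ro
def cam(n):
    c=ctrl.calibration(n);return np.array(c["intrinsics"],float),cv2.Rodrigues(np.array(c["rvec"],float))[0],np.array(c["tvec"],float).ravel()
def ray(n,p):
    K,R,t=cam(n);d=R.T@np.linalg.solve(K,[p[0],p[1],1]);return -R.T@t,d/np.linalg.norm(d)
def plane(n,p,z):
    o,d=ray(n,p);return o+d*(z-o[2])/d[2]
def tri(a,b):
    o1,d1=ray("top",a);o2,d2=ray("scene",b)
    s=np.linalg.lstsq(np.c_[d1,-d2],o2-o1,rcond=None)[0];p,q=o1+s[0]*d1,o2+s[1]*d2
    return (p+q)/2,np.linalg.norm(p-q)
def proj(n,P):
    K,R,t=cam(n);v=K@(R@np.array(P)+t);return v[:2]/v[2]
T=lambda x,y:((x+.5)/2.8+95-.5,(y+.5)/2.8+120-.5)
S=lambda x,y:((x+.5)/2+160-.5,(y+.5)/2+120-.5)
E
python3 - <<'E'
from h import *
np.set_printoptions(precision=4,suppress=True)
D=dict(postL=((40,79),(102,561),.285),postR=((501,126),(152,134),.285),colL=((195,98),(122,401),.27),colR=((345,114),(138,264),.27),
shL=((72,187),(206,578),.18),shR=((488,230),(233,190),.18),tipL=((195,233),(241,491),.095),tipM=((324,247),(248,367),.095),tipR=((453,261),(255,254),.095),tag=((743,284),(257,42),.1),
plR=((508,294),(275,240),.03),plLf=((96,247),(0,0),.03))
for k,(a,b,z) in D.items():
    p,e=tri(T(*a),S(*b));print(k,p,round(e,4),plane("top",T(*a),z)[:2],plane("scene",S(*b),z)[:2])
for a in((720,295),(768,268)):print(plane("top",T(*a),.1))
for a in((249,28),(268,58)):print(plane("scene",S(*a),.1))
E
```

```text
postL [0.6585 0.2975 0.2831] 0.0007 [0.6585 0.2967] [0.658  0.2979]
postR [ 0.609  -0.0983  0.2814] 0.0021 [ 0.6094 -0.0985] [ 0.6078 -0.0958]
colL [0.6413 0.1655 0.2749] 0.0002 [0.6422 0.1668] [0.6418 0.1639]
colR [0.625  0.036  0.2725] 0.0002 [0.6254 0.0363] [0.6253 0.0348]
shL [0.5778 0.3021 0.1887] 0.0007 [0.5786 0.3053] [0.5783 0.3008]
shR [ 0.5303 -0.0843  0.181 ] 0.0003 [ 0.5306 -0.0843] [ 0.5302 -0.0848]
tipL [0.5411 0.2099 0.0988] 0.0006 [0.5412 0.2109] [0.5413 0.209 ]
tipM [0.5251 0.0814 0.0941] 0.0007 [0.5246 0.0813] [0.5254 0.0816]
tipR [ 0.5084 -0.0476  0.0957] 0.0005 [ 0.5082 -0.0475] [ 0.5086 -0.048 ]
tag [ 0.4825 -0.3355  0.0944] 0.0052 [ 0.4797 -0.3339] [ 0.4854 -0.3321]
plR [ 0.4786 -0.1019  0.0132] 0.002 [ 0.4769 -0.1017] [ 0.4807 -0.0942]
plLf [0.5625 0.1039 0.7534] 0.1806 [0.5345 0.3325] [ 0.822  -0.4759]
[ 0.4693 -0.3109  0.1   ]
[ 0.4951 -0.3591  0.1   ]
[ 0.4938 -0.3541  0.1   ]
[ 0.4738 -0.3073  0.1   ]
```

```bash
cat >> h.py <<'E'
yw=-0.1255; J0=np.array([.6137,.1018,0]); Rj=Ro.from_euler('z',yw).as_matrix()
def tojig(p): return Rj.T@(np.array(p)-J0)
def fromjig(p): return J0+Rj@np.array(p)
def lean(a): # tool y along jig y, tip leaning to jig +x
    y=Rj[:,1]; z=np.sin(a)*Rj[:,0]-np.array([0,0,np.cos(a)]); return np.c_[np.cross(y,z),y,z]
def cur(): s=ctrl.read_state(); q=s["tcp_rot"]; return s,s["ee_pos"],Ro.from_quat(np.r_[q[1:],q[0]]).as_matrix()
def go(p,R,base=None):
    if base is None: _,p0,R0=cur()
    else: p0,R0=base
    return np.round(R0.T@(p-p0),3), np.round(Ro.from_matrix(R0.T@R).as_rotvec()/.5,3)
E
python3 - <<'E'
from h import *
np.set_printoptions(precision=4,suppress=True)
for a,b in(((174,137),(141,517)),((297,150),(155,389)),((431,162),(166,274))):
    p,e=tri(T(*a),S(*b));print(p,e,tojig(p))
for z in((.58,.3,.18),):pass
for p in([.5778,.3021,.18],[.5303,-.0843,.18],[.6413,.1655,.27],[.625,.036,.27],[.6585,.2975,.285],[.609,-.0983,.285]):print(tojig(p))
P=fromjig([-.17,.130-.065,.17]);print(P,go(P,lean(.6)),lean(.6))
E
```

```text
[0.6389 0.23   0.1041] 0.003100332017613568 [0.009  0.1303 0.1041]
[0.6216 0.1049 0.1123] 0.0023910763248515313 [0.0074 0.0041 0.1123]
[ 0.6075 -0.0273  0.1017] 0.000533311042699371 [ 0.01   -0.1289  0.1017]
[-0.0607  0.1942  0.18  ]
[-0.0594 -0.1951  0.18  ]
[0.0194 0.0667 0.27  ]
[ 0.0194 -0.0639  0.27  ]
[0.02   0.1998 0.285 ]
[ 0.0204 -0.1991  0.285 ]
[0.4532 0.1876 0.17  ] (array([-0.365, -0.197,  0.061]), array([-0.13 , -1.196, -0.413])) [[-0.8188  0.1252  0.5602]
 [ 0.1033  0.9921 -0.0707]
 [-0.5646  0.     -0.8253]]
```

Call:
step_arm(translation=[[-0.18,-0.1,0.03],[-0.18,-0.1,0.03],[-0.18,-0.1,0.03],[-0.18,-0.1,0.03],[-0.18,-0.1,0.03]], rot=[[-0.065,-0.6,-0.2],[-0.065,-0.6,-0.2],[-0.065,-0.6,-0.2],[-0.065,-0.6,-0.2],[-0.065,-0.6,-0.2]], grip=-1)

```text
time: 0.6
ee_pos: [0.3122, 0.3372, 0.2004]
tcp_rot: [0.15, 0.119, 0.981, -0.011]
contact_force: [-0.3, 0.3, 0.1]
gripper_width: 0.146
grip_force: 0.0
```

Run:
```python
from h import *
P=fromjig([-.17,.130-.065,.17]);print(cur()[1],go(P,lean(.6)))
```

```text
[0.31221148 0.33718797 0.20037601] (array([-0.156, -0.112,  0.079]), array([-0.072, -0.595, -0.218]))
```

Call:
step_arm(translation=[[-0.156,-0.112,0.079],[-0.156,-0.112,0.079],[-0.156,-0.112,0.079],[-0.156,-0.112,0.079],[-0.156,-0.112,0.079]], rot=[[-0.072,-0.595,-0.218],[-0.072,-0.595,-0.218],[-0.072,-0.595,-0.218],[-0.072,-0.595,-0.218],[-0.072,-0.595,-0.218]])

```text
time: 1.1
ee_pos: [0.4542, 0.1891, 0.1698]
tcp_rot: [0.295, 0.06, 0.953, -0.018]
contact_force: [-0.5, 0.7, -0.9]
gripper_width: -0.003
grip_force: 0.0
```

Call:
step_arm(translation=[[0.009,0,0.048],[0.018,0,0.097],[0.018,0,0.097]], rot=[[0,0,0],[0,0,0],[0,0,0]])

```text
time: 1.4
ee_pos: [0.4896, 0.1855, 0.0714]
tcp_rot: [0.289, 0.059, 0.955, -0.02]
contact_force: [-1.3, -0.8, -0.1]
gripper_width: 0.0
grip_force: 0.0
```

Run:
```python
from h import *
s,p,R=cur();print(p,tojig(p),s["contact_force"],s["joint_positions"].round(2)); print(go(fromjig([-.072,.065,.08]),lean(.6)))
im=ctrl.get_image("top");cv2.imwrite("pics/t1.png",cv2.resize(cv2.cvtColor(im,cv2.COLOR_RGB2BGR)[120:330,95:380],None,fx=2.6,fy=2.6))
```

```text
[0.4895707  0.1855423  0.07140145] [-0.13363514  0.06754632  0.07140145] [-1.33169735 -0.82641153 -0.05489847] [ 0.4   0.26 -0.99 -0.2  -0.28  0.44]
(array([-0.056, -0.003,  0.027]), array([-0.005, -0.025,  0.008]))
```

View pics/t1.png

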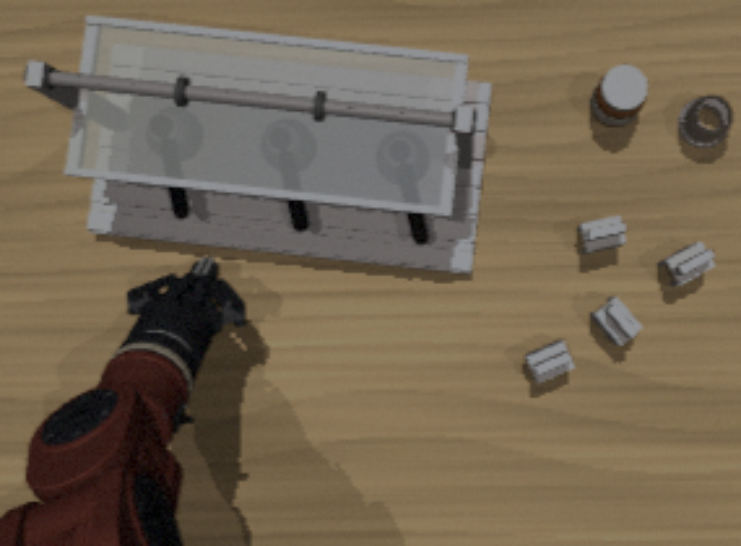

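The top view shows the fingertips at (205,265), on the −y side of the left handle, whose tip is at (180,215). The way in under the shield edge is clear.

Call:
step_arm(translation=[[-0.028,0,0.014],[-0.056,-0.003,0.027],[-0.056,-0.003,0.027],[-0.056,0.004,0.027],[-0.056,0.007,0.027]], rot=[[0,-0.02,0],[0,-0.02,0],[0,-0.02,0],[0,-0.02,0],[0,-0.02,0]])

```text
time: 1.95
ee_pos: [0.5536, 0.188, 0.091]
tcp_rot: [0.3, 0.058, 0.952, -0.017]
contact_force: [-2.4, -3.4, 2.5]
gripper_width: 0.002
grip_force: 2.4
```

Call:
step_arm(translation=[[0,0.002,0],[0,0.004,0],[0,0.006,0],[0,0.006,0]], rot=[[0,0,0],[0,0,0],[0,0,0],[0,0,0]])

```text
time: 2.35
ee_pos: [0.5545, 0.1933, 0.0891]
tcp_rot: [0.299, 0.058, 0.952, -0.017]
contact_force: [-1.9, -2.8, -0.2]
gripper_width: -0.001
grip_force: 1.3
```

Run:
```python
from h import *
s,p,R=cur();print(p,tojig(p),Rj.T@s["contact_force"]); print(go(fromjig([-.072,.085,.08]),lean(.6)))
```

```text
[0.55446071 0.19330744 0.08909416] [-0.07022745  0.08337272  0.08909416] [-1.48735765 -2.99327065 -0.24489288]
(array([0.007, 0.002, 0.006]), array([0.007, 0.019, 0.004]))
```

Call:
step_arm(translation=[[0.002,0.002,0.002],[0.003,0.004,0.003],[0.003,0.006,0.003],[0.003,0.006,0.003]], rot=[[0,0,0],[0,0,0],[0,0,0],[0,0,0]])

```text
time: 2.75
ee_pos: [0.5546, 0.1993, 0.0848]
tcp_rot: [0.299, 0.058, 0.952, -0.017]
contact_force: [-2.1, -1.9, -0.1]
gripper_width: 0.003
grip_force: 1.2
```

Run:
```python
from h import *
s,p,R=cur();print(p,tojig(p),Rj.T@s["contact_force"])
```

```text
[0.55461347 0.19934593 0.08478122] [-0.07083173  0.08938284  0.08478122] [-1.80956185 -2.15314987 -0.06979784]
```

Call:
step_arm(translation=[[0,0.002,0],[0,0.004,0],[0,0.006,0],[0,0.006,0]], rot=[[0,0,0],[0,0,0],[0,0,0],[0,0,0]])

```text
time: 3.15
ee_pos: [0.5555, 0.2054, 0.0851]
tcp_rot: [0.3, 0.058, 0.952, -0.017]
contact_force: [-1.7, -2.2, -1.1]
gripper_width: -0.001
grip_force: 1.2
```

Run:
```python
from h import *
s,p,R=cur();print(p,tojig(p),Rj.T@s["contact_force"])
im=ctrl.get_image("top");cv2.imwrite("pics/t2.png",cv2.resize(cv2.cvtColor(im,cv2.COLOR_RGB2BGR)[140:240,120:270],None,fx=5,fy=5))
```

```text
[0.55549794 0.20541305 0.08509591] [-0.07071364  0.09551296  0.08509591] [-1.42993925 -2.4421263  -1.08899178]
```

View pics/t2.png

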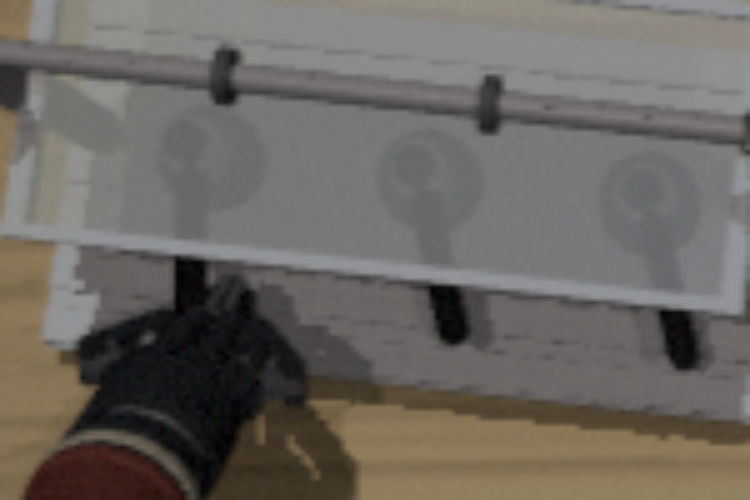

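The left lever is now in line with the view (handle at (190,280)) instead of parallel to the other two. It drags at about 2.5 N, so it is the loose one. I'll keep turning it.

Call:
step_arm(translation=[[0,0.004,0],[0,0.008,0],[0,0.012,0],[0,0.016,0],[0,0.02,0]], rot=[[0,0,0],[0,0,0],[0,0,0],[0,0,0],[0,0,0]])

```text
time: 3.7
ee_pos: [0.5581, 0.2254, 0.0853]
tcp_rot: [0.3, 0.058, 0.952, -0.017]
contact_force: [-4.1, -2.5, 1.2]
gripper_width: 0.001
grip_force: 1.8
```

Call:
step_arm(translation=[[0,0.002,0],[0,0.004,0],[0,0.006,0],[0,0.006,0]], rot=[[0,0,0],[0,0,0],[0,0,0],[0,0,0]])

```text
time: 4.1
ee_pos: [0.559, 0.2312, 0.0854]
tcp_rot: [0.3, 0.058, 0.952, -0.017]
contact_force: [-1.7, -1.7, 0.3]
gripper_width: -0.002
grip_force: 1.0
```

Run:
```python
from h import *
s,p,R=cur();print(p,tojig(p),Rj.T@s["contact_force"])
```

```text
[0.55900584 0.23124573 0.08539865] [-0.07046683  0.12158155  0.08539865] [-1.44716172 -1.86118811  0.28049474]
```

Call:
step_arm(translation=[[0,0.002,0],[0,0.004,0],[0,0.005,0],[0,0.005,0]], rot=[[0,0,0],[0,0,0],[0,0,0],[0,0,0]])

```text
time: 4.5
ee_pos: [0.5597, 0.2361, 0.0855]
tcp_rot: [0.3, 0.059, 0.952, -0.017]
contact_force: [1.0, -1.2, -0.5]
gripper_width: -0.002
grip_force: 1.1
```

Call:
step_arm(translation=[[0,0.001,0],[0,0.002,0],[0,0.003,0],[0,0.003,0]], rot=[[0,0,0],[0,0,0],[0,0,0],[0,0,0]])

```text
time: 4.9
ee_pos: [0.5599, 0.239, 0.0854]
tcp_rot: [0.3, 0.058, 0.952, -0.017]
contact_force: [1.7, -2.2, 0.6]
gripper_width: -0.003
grip_force: 1.2
```

Call:
step_arm(translation=[[0,0.001,0],[0,0.002,0],[0,0.003,0],[0,0.003,0]], rot=[[0,0,0],[0,0,0],[0,0,0],[0,0,0]])

```text
time: 5.3
ee_pos: [0.5602, 0.242, 0.0853]
tcp_rot: [0.3, 0.058, 0.952, -0.017]
contact_force: [0.3, -2.4, 1.3]
gripper_width: -0.001
grip_force: 1.3
```

Run:
```python
from h import *
s,p,R=cur();print(p,tojig(p),Rj.T@s["contact_force"])
im=ctrl.get_image("top");cv2.imwrite("pics/t3.png",cv2.resize(cv2.cvtColor(im,cv2.COLOR_RGB2BGR)[140:240,120:270],None,fx=5,fy=5))
```

```text
[0.56015166 0.2420092  0.0853058 ] [-0.07067729  0.1324038   0.0853058 ] [ 0.57537896 -2.32878429  1.30390512]
```

View pics/t3.png

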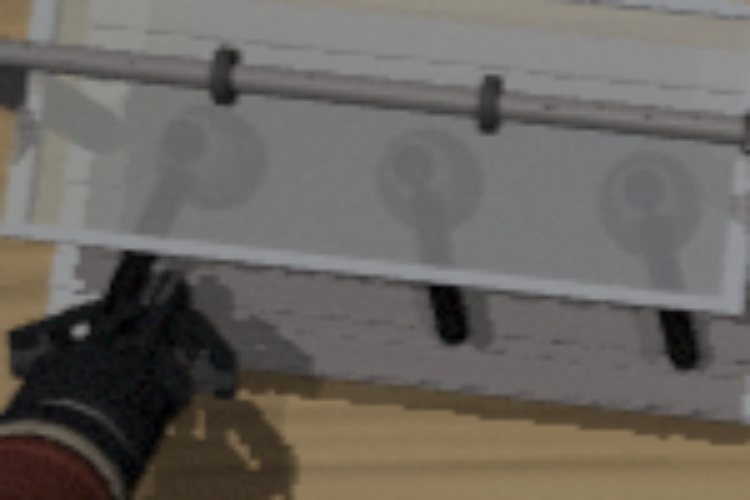

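The handle now runs (182,135)→(125,285), about 0.26 rad past the jig's −x axis. That puts the turn at about 0.61, so I'll keep going to the stop.

Call:
step_arm(translation=[[0,0.001,0],[0,0.002,0],[0,0.003,0],[0,0.004,0],[0,0.004,0]], rot=[[0,0,0],[0,0,0],[0,0,0],[0,0,0],[0,0,0]])

```text
time: 5.85
ee_pos: [0.5606, 0.2459, 0.0852]
tcp_rot: [0.3, 0.058, 0.952, -0.017]
contact_force: [0.5, -2.7, 0.7]
gripper_width: 0.001
grip_force: 1.2
```

Call:
step_arm(translation=[[0,0.001,0],[0,0.002,0],[0,0.002,0]], rot=[[0,0,0],[0,0,0],[0,0,0]])

```text
time: 6.15
ee_pos: [0.5608, 0.2479, 0.0853]
tcp_rot: [0.3, 0.058, 0.952, -0.017]
contact_force: [1.3, -2.6, 0.1]
gripper_width: -0.0
grip_force: 1.2
```

Call:
step_arm(translation=[[0,0.001,0],[0,0.002,0],[0,0.002,0]], rot=[[0,0,0],[0,0,0],[0,0,0]])

```text
time: 6.45
ee_pos: [0.5609, 0.2489, 0.0851]
tcp_rot: [0.3, 0.059, 0.952, -0.018]
contact_force: [0.1, -7.2, 0.3]
gripper_width: 0.001
grip_force: 3.1
```

Call:
step_arm(translation=[[0,0.001,0],[0,0.001,0]], rot=[[0,0,0],[0,0,0]])

```text
time: 6.65
ee_pos: [0.5609, 0.2492, 0.085]
tcp_rot: [0.3, 0.059, 0.952, -0.019]
contact_force: [-0.3, -9.4, 1.7]
gripper_width: -0.0
grip_force: 4.5
```

That's the stop: force rose to 9.4 N with no further travel. Next I'll back off and withdraw.

Call:
step_arm(translation=[[0,-0.012,0],[0,-0.025,0],[0.04,-0.025,-0.028],[0.08,-0.025,-0.056],[0.1,-0.025,-0.07]], rot=[[0,0,0],[0,0,0],[0,0,0],[0,0,0],[0,0,0]])

```text
time: 7.15
ee_pos: [0.4331, 0.2394, 0.0843]
tcp_rot: [0.298, 0.058, 0.953, -0.018]
contact_force: [-0.7, 0.6, 0.7]
gripper_width: 0.0
grip_force: 0.0
```

```bash
cat >> h.py <<'E'
def down(yaw): # tool down, tool y at yaw
    y=np.array([np.cos(yaw),np.sin(yaw),0]);z=np.array([0,0,-1.]);return np.c_[np.cross(y,z),y,z]
E
python3 - <<'E'
from h import *
s,p,R=cur();print(p,tojig(p),Rj.T@s["contact_force"])
im=ctrl.get_image("top")
h=cv2.cvtColor(im,cv2.COLOR_RGB2HSV)
cv2.imwrite("pics/t4.png",cv2.cvtColor(im,cv2.COLOR_RGB2BGR))
print(go(np.array([.40,-.02,.26]),down(.446)))
E
```

```text
[0.43308263 0.23944288 0.08429969] [-0.19642572  0.11395233  0.08429969] [-0.79832881  0.47702984  0.72987783]
(array([-0.101, -0.261, -0.145]), array([0.608, 1.106, 1.946]))
```

Call:
step_arm(translation=[[-0.05,-0.13,-0.075],[-0.05,-0.13,-0.075],[-0.05,-0.13,-0.075],[-0.05,-0.13,-0.075],[-0.05,-0.13,-0.075]], rot=[[0.3,0.55,0.97],[0.3,0.55,0.97],[0.3,0.55,0.97],[0.3,0.55,0.97],[0.3,0.55,0.97]], grip=-0.1)

```text
time: 7.7
ee_pos: [0.4221, 0.1107, 0.1776]
tcp_rot: [0.16, 0.311, 0.937, -0.006]
contact_force: [0.9, 0.3, -0.6]
gripper_width: 0.451
grip_force: 0.0
```

Run:
```python
from h import *
s,p,R=cur();print(p); print(go(np.array([.42,-.08,.26]),down(.446)))
```

```text
[0.42206913 0.1106913  0.17763304]
(array([-0.134, -0.148, -0.058]), array([0.326, 0.561, 0.959]))
```

Call:
step_arm(translation=[[-0.134,-0.148,-0.058],[-0.134,-0.148,-0.058],[-0.134,-0.148,-0.058],[-0.134,-0.148,-0.058],[-0.134,-0.148,-0.058]], rot=[[0.326,0.561,0.959],[0.326,0.561,0.959],[0.326,0.561,0.959],[0.326,0.561,0.959],[0.326,0.561,0.959]])

```text
time: 8.2
ee_pos: [0.4201, -0.0834, 0.2584]
tcp_rot: [-0.0, 0.533, 0.846, -0.002]
contact_force: [0.7, 1.3, -0.1]
gripper_width: 0.451
grip_force: 0.0
```

Call:
step_arm(translation=[[-0.18,-0.04,0.03],[-0.18,-0.04,0.03],[-0.18,-0.04,0.03],[-0.18,-0.04,0.03],[-0.18,-0.04,0.03]], rot=[[0,0,0],[0,0,0],[0,0,0],[0,0,0],[0,0,0]])

```text
time: 8.7
ee_pos: [0.461, -0.2606, 0.2255]
tcp_rot: [-0.001, 0.53, 0.848, -0.003]
contact_force: [0.8, 0.6, 0.2]
gripper_width: 0.45
grip_force: 0.0
```

Run:
```python
from h import *
s,p,R=cur();print(p,s["joint_positions"].round(2)); print(go(np.array([.4825,-.333,.15]),down(.446)))
im=ctrl.get_image("top");a=cv2.resize(cv2.cvtColor(im,cv2.COLOR_RGB2BGR)[190:290,280:420],None,fx=4,fy=4)
im=ctrl.get_image("scene");b=cv2.resize(cv2.cvtColor(im,cv2.COLOR_RGB2BGR)[110:210,240:380],None,fx=4,fy=4)
cv2.imwrite("pics/t5.png",np.hstack([a[:,:400],b[:,:400]]))
```

```text
[ 0.46100558 -0.26060087  0.22549168] [-0.65  0.31 -0.15  1.12 -0.01  0.47]
(array([-0.074, -0.012,  0.076]), array([-0.012,  0.001,  0.014]))
```

View pics/t5.png

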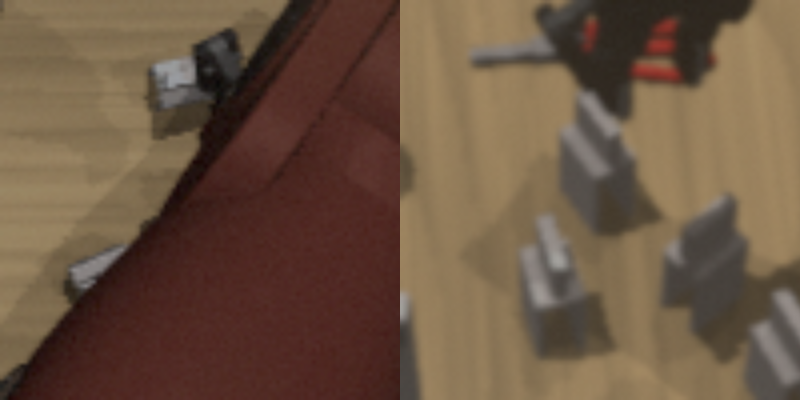

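In the right pane, the tag's fin top is centred at about (600,120) in the pane, or (290,140) in the full scene image. That gives x ≈ 0.481, in agreement with the top view. The cutters lie behind it and well below the fingertips' height. I'll descend to the fin.

Call:
step_arm(translation=[[-0.04,-0.01,0.04],[-0.074,-0.013,0.076],[-0.074,-0.013,0.076],[-0.074,-0.013,0.11],[-0.074,-0.013,0.11]], rot=[[0,0,0],[0,0,0],[0,0,0],[0,0,0],[0,0,0]])

```text
time: 9.3
ee_pos: [0.4788, -0.3272, 0.1156]
tcp_rot: [-0.004, 0.53, 0.848, -0.002]
contact_force: [-1.4, 0.8, 0.7]
gripper_width: 0.452
grip_force: 0.0
```

Run:
```python
from h import *
s,p,R=cur();print(p,s["contact_force"]); print(go(np.array([.481,-.333,.072]),down(.446)))
im=ctrl.get_image("scene");b=cv2.resize(cv2.cvtColor(im,cv2.COLOR_RGB2BGR)[90:190,240:380],None,fx=5,fy=5)
cv2.imwrite("pics/t6.png",b)
```

```text
[ 0.47881187 -0.32718887  0.11559198] [-1.41680863  0.77830132  0.73482673]
(array([-0.006, -0.   ,  0.044]), array([-0.015, -0.01 ,  0.017]))
```

View pics/t6.png

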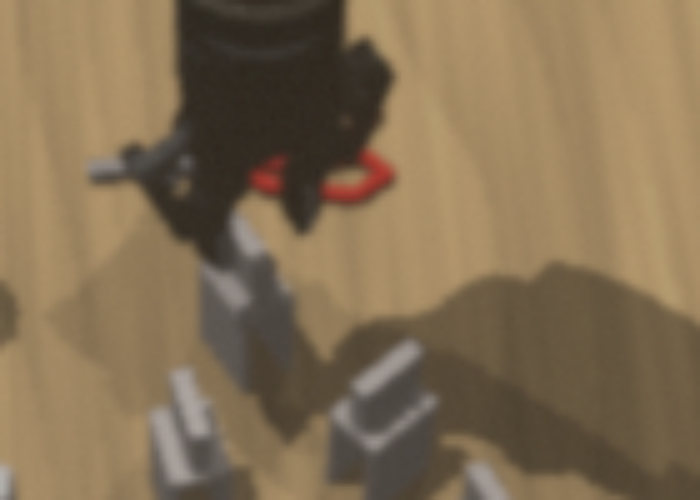

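The fingertips at (218,262) and (303,232) straddle the fin at (250,250). I'll descend the rest of the way and close.

Call:
step_arm(translation=[[-0.003,0,0.02],[-0.005,0,0.035],[-0.006,0,0.042],[-0.006,0,0.042]], rot=[[0,0,0],[0,0,0],[0,0,0],[0,0,0]])

```text
time: 9.75
ee_pos: [0.4833, -0.3356, 0.0775]
tcp_rot: [-0.001, 0.53, 0.848, -0.002]
contact_force: [-0.5, -0.4, 0.3]
gripper_width: 0.451
grip_force: 0.0
```

Call:
step_arm(translation=[[0,0,0],[0,0,0],[0,0,0],[0,0,0],[0,0,0]], rot=[[0,0,0],[0,0,0],[0,0,0],[0,0,0],[0,0,0]], grip=-1, grip_force=50)

```text
time: 10.25
ee_pos: [0.4834, -0.3367, 0.0778]
tcp_rot: [-0.0, 0.531, 0.847, -0.003]
contact_force: [-0.1, -0.7, 6.8]
gripper_width: 0.101
grip_force: 54.7
```

The fin is gripped (width ≈ 9 mm, 55 N). Next, lift.

Call:
step_arm(translation=[[0,0,-0.05],[0,0,-0.1],[0,0,-0.15],[0,0,-0.2],[0,0,-0.25]], rot=[[0,0,0],[0,0,0],[0,0,0],[0,0,0],[0,0,0]])

```text
time: 10.75
ee_pos: [0.4838, -0.3352, 0.3291]
tcp_rot: [-0.001, 0.531, 0.847, -0.002]
contact_force: [1.8, -1.1, -1.6]
gripper_width: 0.102
grip_force: 53.5
```

Call:
step_arm(translation=[[0.02,0,-0.05],[0.06,0.01,-0.05],[0.1,0.02,-0.05],[0.1,0.02,-0.05]], rot=[[0,0,0],[0,0,0],[0,0,0],[0,0,0]])

```text
time: 11.15
ee_pos: [0.4578, -0.2328, 0.378]
tcp_rot: [-0.001, 0.53, 0.848, -0.002]
contact_force: [0.6, 0.6, -2.3]
gripper_width: 0.103
grip_force: 53.4
```

Run:
```python
from h import *
s,p,R=cur();print(p,s["contact_force"],s["joint_positions"].round(2)); print(go(fromjig([.02,.13,.385]),down(yw)),down(yw).round(3).tolist())
```

```text
[ 0.45775025 -0.23283099  0.37796197] [ 0.5850424   0.57905358 -2.27090739] [-0.61  0.24  0.16  1.49 -0.    0.51]
(array([ 0.33 ,  0.375, -0.009]), array([-0.008,  0.003,  1.159])) [[0.125, 0.992, 0.0], [0.992, -0.125, 0.0], [0.0, 0.0, -1.0]]
```

Call:
step_arm(translation=[[0.165,0.15,-0.02],[0.165,0.15,-0.02],[0.165,0.15,-0.02],[0.165,0.15,-0.02],[0.165,0.15,-0.02]], rot=[[0,0,0.58],[0,0,0.58],[0,0,0.58],[0,0,0.58],[0,0,0.58]])

```text
time: 11.65
ee_pos: [0.5223, -0.0202, 0.396]
tcp_rot: [-0.001, 0.647, 0.762, -0.002]
contact_force: [0.4, -0.4, -1.9]
gripper_width: 0.101
grip_force: 53.4
```

Run:
```python
from h import *
s,p,R=cur();print(p,s["contact_force"],s["joint_positions"].round(2)); print(go(fromjig([-.02,.13,.385]),down(yw)))
```

```text
[ 0.52225374 -0.02015357  0.39595621] [ 0.44760059 -0.38246738 -1.85446906] [-0.18  0.26  0.24  1.55 -0.    1.23]
(array([0.236, 0.128, 0.01 ]), array([-0.009,  0.005,  0.576]))
```

Call:
step_arm(translation=[[0.21,0.114,0.005],[0.21,0.114,0.005],[0.21,0.114,0.005],[0.21,0.114,0.005],[0.21,0.114,0.005]], rot=[[0,0,0.576],[0,0,0.576],[0,0,0.576],[0,0,0.576],[0,0,0.576]])

```text
time: 12.15
ee_pos: [0.601, 0.2048, 0.3894]
tcp_rot: [-0.0, 0.75, 0.661, -0.003]
contact_force: [1.9, -0.0, -0.6]
gripper_width: 0.106
grip_force: 53.4
```

Run:
```python
from h import *
s,p,R=cur();print(p,tojig(p),s["contact_force"],s["joint_positions"].round(2)); print(go(fromjig([.0197,.13,.375]),down(yw)))
```

```text
[0.60098059 0.20476029 0.38942017] [-0.025507    0.10055843  0.38942017] [ 1.90559784 -0.01408245 -0.60343546] [ 0.21  0.52  0.61  1.66 -0.    1.91]
(array([0.03 , 0.045, 0.014]), array([-0.008,  0.007, -0.002]))
```

Call:
step_arm(translation=[[0.015,0.022,0.002],[0.03,0.045,0.006],[0.03,0.045,0.006],[0.03,0.045,0.006],[0.03,0.045,0.006]], rot=[[0,0,0],[0,0,0],[0,0,0],[0,0,0],[0,0,0]])

```text
time: 12.65
ee_pos: [0.6486, 0.2263, 0.3838]
tcp_rot: [-0.0, 0.751, 0.661, -0.003]
contact_force: [0.0, -0.3, -1.0]
gripper_width: 0.106
grip_force: 53.4
```

Run:
```python
from h import *
s,p,R=cur();print(p,tojig(p),s["contact_force"]); print(go(fromjig([.0197,.13,.375]),down(yw)))
im=ctrl.get_image("scene");b=cv2.resize(cv2.cvtColor(im,cv2.COLOR_RGB2BGR)[220:420,140:340],None,fx=3,fy=3)
cv2.imwrite("pics/t7.png",cv2.convertScaleAbs(b,alpha=1.5,beta=10))
# expected pixels in crop: bar axis at bay, tag fin/feet corners
q=lambda P:((proj("scene",P)-[140,220])*3).round(0)
for P in([.02,.13,.27],[.02,.065,.27],[.02,.195,.27]):print(q(fromjig(P)))
pz=p[2]-.078;a=tojig(p)[:2]
for dx in(-.0155,.0155):
  for dy in(-.022,.022):print(dx,dy,q(fromjig([a[0]+dx,a[1]+dy,pz])),q(fromjig([a[0]+dx,a[1]+dy,pz+.065])))
```

```text
[0.6486158  0.22633118 0.38377078] [0.01905352 0.12792221 0.38377078] [ 0.03028347 -0.2557939  -0.96536338]
(array([0.002, 0.001, 0.009]), array([-0.008,  0.007, -0.003]))
[229. 414.]
[242. 300.]
[215. 535.]
-0.0155 -0.022 [258. 356.] [246. 322.]
-0.0155 0.022 [249. 438.] [236. 409.]
0.0155 -0.022 [201. 352.] [186. 318.]
0.0155 0.022 [191. 434.] [174. 405.]
```

View pics/t7.png

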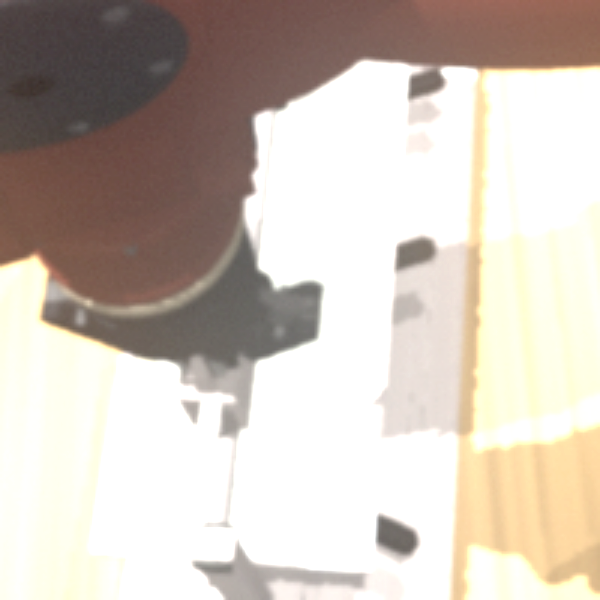

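The view is overexposed. It does show the left lever's end at (397,535), swung to +y, and the tag's end face at about (184–235,405), where I predicted it over the bar. That was my last picture, so I'll lower it watching the force.

Call:
step_arm(translation=[[0.001,0.001,0.01],[0.002,0.001,0.02],[0.002,0.001,0.028],[0.002,0.001,0.034],[0.002,0.001,0.036]], rot=[[0,0,0],[0,0,0],[0,0,0],[0,0,0],[0,0,0]])

```text
time: 13.2
ee_pos: [0.6495, 0.2281, 0.3477]
tcp_rot: [-0.0, 0.751, 0.661, -0.003]
contact_force: [0.7, -0.1, -2.0]
gripper_width: 0.106
grip_force: 53.4
```

Call:
step_arm(translation=[[0,0,0.012],[0,0,0.024],[0,0,0.036],[0,0,0.044],[0,0,0.046]], rot=[[0,0,0],[0,0,0],[0,0,0],[0,0,0],[0,0,0]])

```text
time: 13.7
ee_pos: [0.6495, 0.2283, 0.3009]
tcp_rot: [-0.001, 0.75, 0.661, -0.003]
contact_force: [-0.5, 0.4, -0.8]
gripper_width: 0.107
grip_force: 53.4
```

Call:
step_arm(translation=[[0,0,0.002],[0,0,0.004],[0,0,0.005],[0,0,0.005]], rot=[[0,0,0],[0,0,0],[0,0,0],[0,0,0]])

```text
time: 14.1
ee_pos: [0.6499, 0.2285, 0.2964]
tcp_rot: [-0.0, 0.75, 0.661, -0.003]
contact_force: [0.2, -0.1, -1.3]
gripper_width: 0.102
grip_force: 53.4
```

Call:
step_arm(translation=[[0,0,0.001],[0,0,0.002],[0,0,0.002]], rot=[[0,0,0],[0,0,0],[0,0,0]])

```text
time: 14.4
ee_pos: [0.65, 0.2285, 0.2947]
tcp_rot: [-0.0, 0.75, 0.661, -0.002]
contact_force: [-0.2, -0.5, 2.2]
gripper_width: 0.105
grip_force: 53.8
```

Call:
step_arm(translation=[[0,0,0.001],[0,0,0.001]], rot=[[0,0,0],[0,0,0]])

```text
time: 14.6
ee_pos: [0.65, 0.2285, 0.2947]
tcp_rot: [-0.0, 0.75, 0.661, -0.002]
contact_force: [-1.2, -1.4, 8.0]
gripper_width: 0.104
grip_force: 54.7
```

The roof rests on the bar at the expected height, TCP 0.295. I'll release gently and rise.

Call:
step_arm(translation=[[0,0,0],[0,0,0],[0,0,0],[0,0,0],[0,0,0]], rot=[[0,0,0],[0,0,0],[0,0,0],[0,0,0],[0,0,0]], grip=-0.4)

```text
time: 15.1
ee_pos: [0.6498, 0.2285, 0.2931]
tcp_rot: [-0.001, 0.75, 0.661, -0.003]
contact_force: [-0.3, -0.1, -0.3]
gripper_width: 0.297
grip_force: 0.0
```

Call:
step_arm(translation=[[0,0,-0.01],[0,0,-0.02],[0,0,-0.035],[0,0,-0.05],[0,0,-0.07]], rot=[[0,0,0],[0,0,0],[0,0,0],[0,0,0],[0,0,0]])

```text
time: 15.6
ee_pos: [0.6499, 0.2286, 0.3642]
tcp_rot: [-0.001, 0.75, 0.661, -0.003]
contact_force: [0.4, 0.1, 0.7]
gripper_width: 0.302
grip_force: 0.0
```

Call:
step_arm(translation=[[0,-0.05,-0.05],[0,-0.1,-0.05],[0,-0.15,-0.05],[0,-0.2,-0.05],[0,-0.24,-0.05]], rot=[[0,0,0],[0,0,0],[0,0,0],[0,0,0],[0,0,0]])

```text
time: 16.1
ee_pos: [0.4162, 0.2583, 0.4152]
tcp_rot: [-0.0, 0.751, 0.661, -0.002]
contact_force: [-0.5, 1.2, 1.0]
gripper_width: 0.3
grip_force: 0.0
```

Run:
```python
from h import *
s,p,R=cur();print(p,s["contact_force"])
for n in("top","scene"):
    im=ctrl.get_image(n);cv2.imwrite(f"pics/{n}9.png",cv2.cvtColor(im,cv2.COLOR_RGB2BGR))
    a=cv2.imread(f"pics/{n}0.png");b=cv2.imread(f"pics/{n}9.png")
    d=cv2.absdiff(a,b).max(2)
    # predicted hung tag outline: fin-top ends and roof corners
    for P in([.02,.11,.317],[.02,.15,.317],[.035,.108,.282],[.005,.152,.282]):
        u=proj(n,fromjig(P)).round(0);print(n,P,u)
    u=proj(n,fromjig([.02,.13,.30])).astype(int)
    print((d[u[1]-24:u[1]+25:3,u[0]-24:u[0]+25:3]>35).astype(int))
```

```text
[0.4162297 0.2582956 0.4152372] [-0.53385051  1.1550601   0.9715611 ]
top [0.02, 0.11, 0.317] [141. 149.]
top [0.02, 0.15, 0.317] [124. 147.]
top [0.035, 0.108, 0.282] [147. 146.]
top [0.005, 0.152, 0.282] [128. 156.]
[[0 0 0 0 0 0 0 0 0 0 0 0 0 0 0 0 0]
 [0 0 0 0 0 0 0 0 0 0 0 0 0 0 0 0 0]
 [0 0 0 0 0 0 0 0 0 0 0 0 0 0 0 0 0]
 [0 0 0 0 0 0 0 0 0 0 0 0 0 0 0 0 0]
 [0 0 0 0 0 0 0 0 0 0 0 0 0 0 0 0 0]
 [0 0 0 0 0 0 0 0 0 0 0 0 0 0 0 0 0]
 [0 0 0 0 0 0 0 0 0 0 0 0 0 0 0 0 0]
 [0 0 0 0 0 0 0 0 0 0 0 0 0 0 0 0 0]
 [0 0 0 0 0 0 0 1 1 0 0 1 0 1 0 0 0]
 [0 0 0 0 0 0 0 0 1 1 1 1 1 0 0 0 0]
 [0 0 0 0 0 0 0 1 0 0 0 0 1 0 0 0 0]
 [0 0 0 0 0 0 0 1 1 1 1 1 0 0 0 0 0]
 [0 0 0 0 0 0 0 0 0 1 1 1 1 1 0 0 0]
 [0 0 0 0 0 0 0 0 0 0 0 0 0 0 0 0 0]
 [0 0 0 0 0 0 0 0 0 0 0 0 0 0 0 0 0]
 [0 0 0 0 0 0 0 0 0 0 0 0 0 0 0 0 0]
 [0 0 0 0 0 0 0 0 0 0 0 0 0 0 0 0 0]]
scene [0.02, 0.11, 0.317] [215. 339.]
scene [0.02, 0.15, 0.317] [212. 364.]
scene [0.035, 0.108, 0.282] [208. 342.]
scene [0.005, 0.152, 0.282] [223. 370.]
[[1 1 1 1 1 1 1 1 1 0 0 0 0 0 0 0 0]
 [1 1 1 1 1 1 1 1 1 0 0 0 0 0 0 0 0]
 [1 1 1 1 1 1 1 1 0 0 0 0 0 1 1 0 0]
 [1 1 1 1 1 1 1 1 1 0 0 0 1 1 1 1 0]
 [1 1 1 1 1 1 1 1 1 0 1 1 1 1 0 1 0]
 [1 1 1 1 1 1 1 1 1 0 0 0 0 1 1 0 0]
 [1 1 1 1 1 1 1 1 1 0 1 0 0 0 0 1 1]
 [1 1 1 1 1 1 1 1 1 0 1 0 0 0 1 1 0]
 [1 1 1 1 1 1 1 1 1 0 1 0 0 0 0 1 1]
 [1 1 1 1 1 1 1 1 1 0 1 0 1 0 1 0 0]
 [1 1 1 1 1 1 1 1 1 0 1 0 1 0 1 1 1]
 [1 1 1 1 1 1 0 0 0 0 0 0 1 0 0 0 0]
 [1 1 1 1 1 1 1 0 0 1 1 0 1 0 1 1 0]
 [1 1 1 1 1 0 1 0 0 1 1 0 1 0 1 1 1]
 [1 1 1 1 1 1 0 0 0 0 0 0 0 0 0 0 0]
 [1 1 1 1 1 1 0 0 0 0 0 0 0 0 0 0 1]
 [1 1 1 1 1 1 1 0 0 0 0 0 0 0 0 0 1]]
```

The top-view change mask shows the tag in the left bay at the predicted pixels, and the gripper came away with no load. I'm handing in.

```bash
python3 -c "
from plant import ctrl
print(ctrl.finish_job())"
```

```text
the job is handed in; nothing more can be done
None
```

The left lever was the loose one; I turned it home against its stop, hung the rightmost tag on the bar in the bay above it and let go, then handed the job in; the result wasn't shown, and I didn't try the other two levers because the first gave way.

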